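# Square a gearbox cover into the drilling jig

## Robot

A 6-joint arm with a two-finger parallel gripper is mounted at the origin on the work surface. World frame = base frame: x ahead of the robot, y to its left, z up, the work surface at z = 0. Lengths are in m, angles in rad, forces in N, time in s.
With the tool pointing down it reaches from about 0.225 to 0.875 m from the base axis. Payload 3.4 kg.
Tool frame: the origin (TCP) lies between the finger pads; the fingertips stand 25 mm ahead of it and the grasp point (between the pads) lies 6 mm ahead of it; z points along the fingers, y is the line along which they close (so a half turn about z gives the same grasp; the last joint's range is limited). The gripper opens to 85 mm and grips with 20 to 120 N. Pads are 22 mm wide; open, the fingers measure 114 mm over their backs; the gripper's body (76 mm by 85 mm) begins 54 mm behind the grasp point. The pads swing forward as they close: fully open they stand 13 mm farther back than shut.
Start: joints at [1.075, 0.276, 1.505, -0, 1.361, -0.121], TCP at [0.211, 0.535, 0.256] pointing down, gripper open.
Joint ranges: [-2.89, 2.89], [-0.75, 2.08], [0.22, 2.7], [-1.18, 4.32], [0.11, 2.71], [-2.7, 2.7]. Speed limits (rad/s): [2.57, 2.57, 3.14, 3.14, 3.14, 3.14].

## Interface

Orientations are given as a unit quaternion [w, x, y, z].
In Python, from rig import manip, cams, ticket gives the robot as it stands.
- The arm moves only by the tool step_arm, never from a script. Its argument "increments" is a list of rows, each an object with "dp": the shift along the world's x, y, z each as a share of 0.2 m, from -1 to 1, a list of three; "yaw": the turn about the world's z as a share of 0.15 rad, from -1 to 1; "grip": the opening, from 0 (shut) to 1 (fully open). In form: [{"dp": [tx, ty, tz], "yaw": yaw, "grip": grip}, ...]. A call has 1 to 5 rows; each row shifts and turns the commanded pose from where the row before left it; what a row does not reach is not made up. A row lasts 1/8 s, in which the tool goes at most 62.5 mm and 10.7 degrees, less where a joint would pass 70% of its speed; a pose out of reach is approached as far as the arm can. A call with a number of a shift or a turn outside -1 to 1 is refused whole. A call with a gripper value outside its range is refused whole. The fingers move at their own pace and stop on an object; "squeeze" is the grip in N (left out, the last holds). Time passes only in rows, so rows that do not move let the fingers close. It gives the time, the measured TCP pose, the force, the opening and the grip force at its end, in the units of the state.
- manip.get_state(): the state, without advancing time (a new reading comes with each control period).
- cams.get_image(name): name is "side" or "top" or "wrist"; returns the picture (420x560x3 uint8, blue, green, red); there is no depth.
- cams.get_calibration(name): a dict with "fx", "fy", "cx", "cy" (pixels), "k1" (the pictures are not rectified: a ray, as slopes to the right and down, at radius r is drawn at 1 + k1 r^2 times it, then the intrinsics apply), "extrinsics" (4x4, takes a point from camera to world coordinates). Camera axes: x right, y up, looking along -z (the intrinsics and any distortion apply to the point x, -y, -z); pixel columns grow to the right and rows downward; lengths in m; the calibration is good to about 2 mm. A picture is of the moment at which its call begins: read the wrist's pose just before it. get_calibration takes no time and is no camera call; for the wrist camera it gives the pose at the moment of the call.
- ticket.sign_off(): hands the job in; it is judged then, once.
The state is a dict: "clock": time; "qpos": joint angles; "qd": joint speeds; "effort": joint torques, N m; "position": TCP position; "ee_rot": TCP orientation; "contact_force": force on the tool from outside, world axes, zero at the start; "moment": the same for the moment, N m; "width": finger opening in m; "gripper_force": force on a finger pad.
Only numpy, scipy, OpenCV 4.12 (cv2) and the standard library are available. Lean on these libraries where they do the work, as an engineer would, in place of code of your own. Each camera call takes 0.05 s, during which the arm holds its last target. There are 200 camera calls.

## Task

Get the rectangular gearbox cover ready for drilling: slide it flat over the jig board, under the fence lips, and press it square against the long fence with its long side, then slide it along that fence until its end is pressed against the short fence too. Against each fence hold a definite press by feel, about 10 N for half a second, without ramming it (never over 60 N); keep it flat on the board, leave it flush and square against both fences, and leave everything else where it is.

Things in the scene. Friction and masses are not known exactly. Their poses are not given: they have to be found in the camera images.
- jig: Drilling jig fixed to the bench: a plywood board 12 mm thick with two dark steel fences meeting at a right angle. Origin: under the inner fence corner, at bench height (board top at z = 12 mm). Long fence face: plane x = 0; short fence face: plane y = 0. The board spans x -270 to +20, y -290 to +20 mm; axes turn with the jig.
- fence_long: Long steel fence (origin and axes as the jig): inner face x = 0, from y = -260 to +16 mm, 16 mm thick, 27 mm high above the board. A bright steel lip 5 mm thick overhangs the board by 8 mm all along, 22 mm above the board: the cover's edge slides under it and cannot be laid in from above.
- fence_short: The short steel fence of the jig (same origin and axes as the jig): inner face at y = 0, running from x = -150 to 0 mm, with the same section and the same 8 mm lip as the long one.
- cover: Loose cast aluminium gearbox cover: flat block 80 mm along its x, 120 mm along its y, 18 mm thick, 0.35 to 0.7 kg, with a shallow cone hub (66 mm wide, 9 mm high), four holes, three low ribs. Too wide to grip; 1 to 6 N slides it. Origin: centre of its underside. Starts flat on the board, skewed up to 25 degrees. Home: axes along the jig's, centre at x = -40, y = -60 mm in the jig's frame.
- cover_mid (a point): The centre of the cover's block, 9 mm above its underside; axes as the cover's.
- capacitor: Aluminium capacitor can 32 mm across, 50 mm high plus 8 mm terminals, standing on the jig board near the outer end of the short fence, clear of it. Not to be moved. Origin at its underside.
- bearing: Steel ball bearing 36 mm across, 11 mm high, with a 16 mm bore, lying on the jig board near the corner opposite the fences. Not to be moved. Origin at its underside.
- driver: Screwdriver lying on the bench to the right. Not to be moved.
- spanner: Spanner lying on the bench to the left. Not to be moved.
- motor: Small grey motor on a foot, 90 by 60 mm, 70 mm high, on the bench far right. Not to be moved.
- oil: White oil bottle 60 mm across and 150 mm high, on the bench far left. Not to be moved.
Things that resemble listed ones, but are neither listed nor needed, are in the scene too. Of the things that look like the cover, the largest one is meant.

How it is judged:
On the way, in this order (a step that is already met when the one before it is completed fails the run):
1. the cover's long side is flush and square against the long fence and is pressed against it with at least 3 N (x of cover_mid in the frame of jig above -0.042 m and angle between the x axis of cover_mid and the x axis of jig, either way round below 0.02 rad and z of cover_mid in the frame of jig below 0.026 m and contact force between cover and fence_long above 3 N), for 0.2 s.
2. the cover, still flush and square against the long fence, is pressed with its end against the short fence with at least 3 N (x of cover_mid in the frame of jig above -0.042 m and y of cover_mid in the frame of jig above -0.062 m and angle between the x axis of cover_mid and the x axis of jig, either way round below 0.02 rad and z of cover_mid in the frame of jig below 0.026 m and contact force between cover and fence_short above 3 N), for 0.2 s.
At the end, for the whole second after the job is handed in: The cover rests flat on the jig board in the fence corner: no more than 2 mm from home along either fence direction, square to the fences within 0.02 rad, at rest (x of cover_mid in the frame of jig above -0.042 m and y of cover_mid in the frame of jig above -0.062 m and angle between the x axis of cover_mid and the x axis of jig, either way round below 0.02 rad and z of cover_mid in the frame of jig below 0.026 m and linear speed of cover below 0.01 m/s); the robot touches nothing.
It fails at once if the cover is rammed against a fence (over 60 N) (contact force between cover and fence_long above 60 N or contact force between cover and fence_short above 60 N).
It fails at once if the cover is lifted off the board by over 12 mm or tipped by over 0.2 rad (z of cover_mid in the frame of jig above 0.033 m or angle between cover_mid's own z axis and vertical above 0.2 rad).
It fails at once if something else is moved (20 mm on the board, 30 mm on the bench) (distance of any of capacitor, bearing from where it was at the start of the episode above 0.02 m or distance of any of driver, spanner, motor, oil from where it was at the start of the episode above 0.03 m).
It also fails if it takes over 72 s, if anything falls off the work surface, if the arm or the gripper's body presses on something with over 40 N, if the wrist force passes 120 N, or if a joint passes its speed limit or range.

## Working session

There is one attempt and no reset: what is moved stays moved. The work goes in short steps, Python scripts to look and compute and a tool call to move; the robot and the scene stay as the last step left them, time stands still between calls to the robot, and variables do not carry over. Pictures are saved under pics/ and viewed, at most 10 in all, crops included, and the job is handed in when it is done.

Besides the shell and the picture viewer there is one more tool, called as a command line: name --argument value ..., lists and objects as JSON in quotes. step_arm: Moves the arm, as the interface text tells. Shift numbers are shares of 0.2 m and turn numbers shares of 0.15 rad, none past 1 either way. Its arguments: {"type":"object","properties":{"increments":{"type":"array"},"squeeze":{"type":"number"}},"required":["increments"]}

```bash
ls; mkdir -p pics
python3 - <<'E'
from rig import manip,cams,ticket
import cv2,numpy as np
np.set_printoptions(precision=4,suppress=True)
for n in ['top','side']:
    cv2.imwrite(f'pics/{n}0.png',cams.get_image(n))
    c=cams.get_calibration(n);print(n,{k:v for k,v in c.items() if k!='extrinsics'});print(np.array(c['extrinsics']))
print(manip.get_state())
E
```

```text
pics
top {'fx': 506.35485495101005, 'fy': 506.35485495101005, 'cx': 271.7900820665499, 'cy': 213.5396867548169, 'k1': -0.09621634863934736}
[[-0.0049  0.9925 -0.1222  0.3715]
 [-1.     -0.0046  0.0021  0.0072]
 [ 0.0016  0.1222  0.9925  1.584 ]
 [ 0.      0.      0.      1.    ]]
side {'fx': 398.03413240086365, 'fy': 398.03413240086365, 'cx': 284.532959118659, 'cy': 209.1376523314769, 'k1': 0.002230066525920537}
[[ 0.7016  0.4975 -0.5101 -0.0119]
 [-0.7124  0.5051 -0.4872 -0.5671]
 [ 0.0153  0.7052  0.7088  0.8903]
 [ 0.      0.      0.      1.    ]]
{'clock': 0.1, 'qpos': array([ 1.075 ,  0.2765,  1.506 , -0.    ,  1.3607, -0.121 ]), 'qd': array([ 0.0003, -0.0013, -0.002 ,  0.0011,  0.0009, -0.0008]), 'effort': array([ -0.    , -41.7703, -24.6405,  -0.0001,   0.0058,   0.    ]), 'position': array([0.2103, 0.5347, 0.2555]), 'ee_rot': array([-0.0002,  0.1863,  0.9825, -0.0008]), 'contact_force': array([-0.6145,  0.5799, -0.2088]), 'moment': array([-0.0297, -0.0109,  0.0102]), 'gripper_force': 0.0, 'width': 0.08542970493804705}
```

View pics/top0.png

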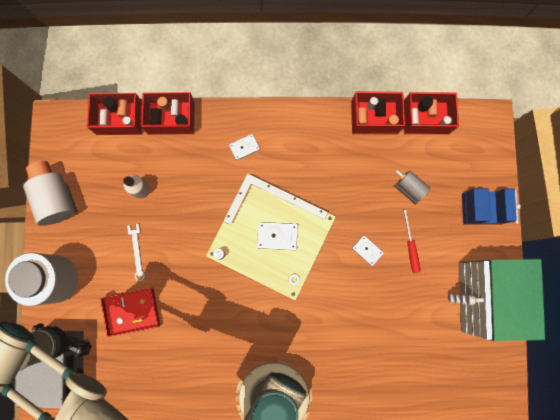

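View pics/side0.png

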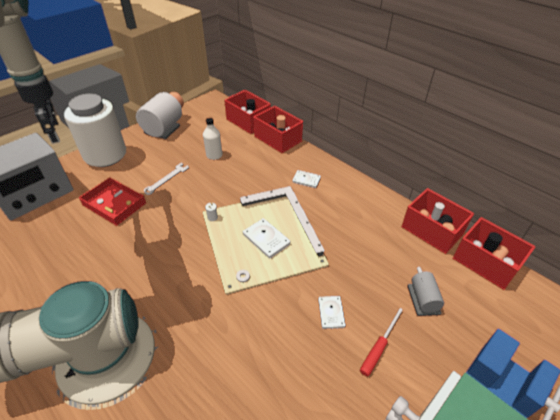

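The cover candidates in the top picture are plates at (277,236), (244,147) and (368,250). The one at (277,236) is the largest, and it is the one lying on the jig board. I'll confirm it in a crop rectified to the cover's top plane.

```bash
cat > h.py <<'E'
import cv2,numpy as np
from rig import manip,cams,ticket
np.set_printoptions(precision=4,suppress=True)
def proj(P,c):
    T=np.array(c['extrinsics']);p=(np.asarray(P,float)-T[:3,3])@T[:3,:3]
    s=np.stack([p[...,0]/-p[...,2],-p[...,1]/-p[...,2]],-1)
    s=s*(1+c['k1']*(s**2).sum(-1,keepdims=True))
    return s*[c['fx'],c['fy']]+[c['cx'],c['cy']]
def rect(img,c,z,xc,yc,w,h,ppm):
    # image up = +x world, left = +y world, ppm px per m
    u,v=np.meshgrid(np.arange(w),np.arange(h))
    P=np.stack([xc-(v-h/2)/ppm,yc-(u-w/2)/ppm,np.full(u.shape,z)],-1)
    m=proj(P,c).astype(np.float32)
    return cv2.remap(img,m[...,0],m[...,1],cv2.INTER_CUBIC)
E
python3 - <<'E'
from h import *
c=cams.get_calibration('top');img=cv2.imread('pics/top0.png')
from scipy.optimize import least_squares
def unp(uv,z):
    return least_squares(lambda q:proj([q[0],q[1],z],c)-uv,[0.4,0]).x
for n,uv in dict(cover=(277,236),a=(244,147),b=(368,250),corner=(248,176)).items(): print(n,unp(uv,0.03))
q=unp((272,236),0.03)
r=rect(img,c,0.03,q[0],q[1],800,600,1600);print(q)
cv2.imwrite('pics/rect.png',r)
E
```

```text
cover [ 0.4931 -0.0118]
a [0.7743 0.0903]
b [ 0.4484 -0.2917]
corner [0.6813 0.0776]
[0.4932 0.0035]
```

View pics/rect.png

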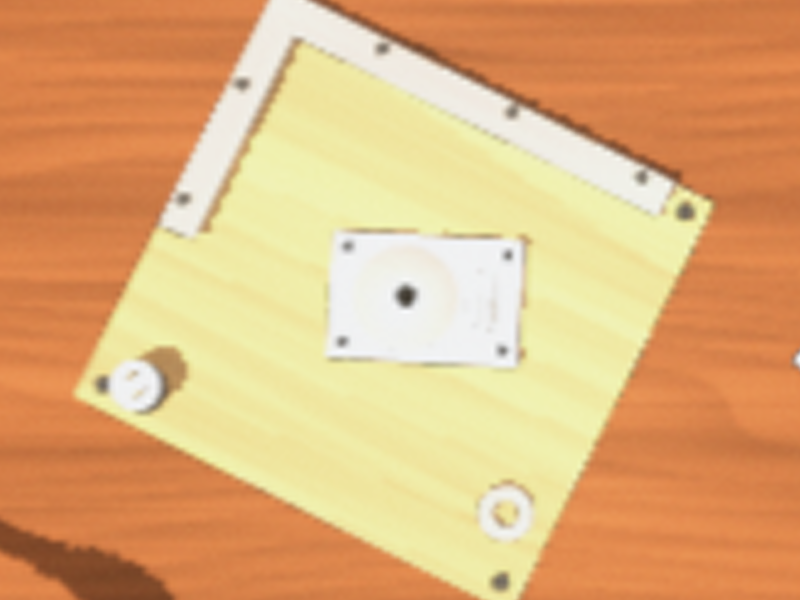

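The crop confirms it. The plate spans (334,230)–(518,367) at 1.6 px/mm, about 120x80 mm, with a hub, four holes and ribs, so it is the cover. The fence lips run (300,40)–(660,215) and (300,40)–(205,230). The capacitor is at (136,385) and the bearing at (505,513). Next I'll work out the poses.

```bash
cat >> h.py <<'E'
from scipy.optimize import least_squares
def unp(uv,z,c):
    return least_squares(lambda q:proj([q[0],q[1],z],c)-uv,[0.45,0]).x
E
python3 - <<'E'
from h import *
c=cams.get_calibration('top')
def W(u,v,z):
    P=[0.4932-(v-300)/1600,0.0035-(u-400)/1600,0.03]
    return unp(proj(P,c),z,c)
B=[W(*p,0.012) for p in [(712,203),(77,395),(520,600)]]
print('board',B, np.linalg.norm(B[1]-B[2]),np.linalg.norm(B[0]-B[2]))
L=[W(300,40,.039),W(660,215,.039)];S=[W(207,232,.036)]
d=L[0]-L[1];d/=np.linalg.norm(d);yaw=np.arctan2(-d[0],d[1]);
e=B[1]-B[2]; print('yaws',np.degrees(yaw),np.degrees(np.arctan2(-e[0],e[1])))
R=np.array([[np.cos(yaw),-np.sin(yaw)],[np.sin(yaw),np.cos(yaw)]])
o=L[0]+R@[.008,.008];print('origin lip',o)
# from board corners: (20,-290),(-270,20?),(-270,-290)
for b,j in zip(B,[(.02,-.29),(-.27,.02),(-.27,-.29)]): print('origin board',b-R@j)
C=np.array([W(*p,.030) for p in [(334,230),(526,238),(518,367),(328,358)]]);m=C.mean(0)
print('cover',m,np.degrees(np.arctan2(*(-(C[0]-C[1]+C[3]-C[2])[[0]],(C[0]-C[1]+C[3]-C[2])[1]))),np.linalg.norm(C[0]-C[1]),np.linalg.norm(C[1]-C[2]))
print('in jig',(m-o)@R, (C-o)@R)
for n,p in dict(cap=(136,385,.07),bear=(505,513,.023)).items(): w=W(*p);print(n,w,(w-o)@R)
E
```

```text
board [array([ 0.5559, -0.1938]), array([0.4345, 0.2077]), array([ 0.3049, -0.0724])] 0.30861708324758913 0.27881189072239226
yaws -25.924901507544956 -24.83252650708928
origin lip [0.6647 0.0694]
origin board [0.6647 0.0758]
origin board [0.6686 0.0716]
origin board [0.6746 0.0704]
cover [ 0.4943 -0.0131] [-2.5481] 0.12010412149464343 0.08077988997888039
in jig [-0.1173 -0.1486] [[-0.1042 -0.078 ]
 [-0.0562 -0.1881]
 [-0.1309 -0.2189]
 [-0.1778 -0.1096]]
cap [0.4383 0.1643] [-0.2452 -0.0136]
bear [ 0.36   -0.0624] [-0.2164 -0.2518]
```

step_arm --increments '[{"dp": [0.107,-0.272,0],"yaw": 0.22,"grip": 1},{"dp": [0.107,-0.272,0],"yaw": 0.22,"grip": 1},{"dp": [0.107,-0.272,0],"yaw": 0.22,"grip": 1},{"dp": [0.107,-0.272,0],"yaw": 0.22,"grip": 1},{"dp": [0.107,-0.272,0],"yaw": 0.22,"grip": 1}]'

```text
clock: 0.72
position: [0.3177, 0.2613, 0.2561]
ee_rot: [0.0, 0.104, 0.995, -0.0]
contact_force: [1.1, -0.2, 0.6]
width: 0.0851
gripper_force: 0.0
```

step_arm --increments '[{"dp": [0.107,-0.272,0],"yaw": 0.22,"grip": 1},{"dp": [0.107,-0.272,0],"yaw": 0.22,"grip": 1},{"dp": [0.107,-0.272,0],"yaw": 0.22,"grip": 1},{"dp": [0.107,-0.272,0],"yaw": 0.22,"grip": 1},{"dp": [0.107,-0.272,0],"yaw": 0.22,"grip": 1}]'

```text
clock: 1.35
position: [0.4247, -0.0107, 0.2562]
ee_rot: [0.0, 0.022, 1.0, 0.0]
contact_force: [0.6, 0.1, -0.5]
width: 0.0853
gripper_force: 0.0
```

Run:
```python
from h import *
s=manip.get_state();print(s['position'],s['ee_rot'],s['qpos'])
c=cams.get_calibration('wrist');img=cams.get_image('wrist')
import json;c['extrinsics']=np.array(c['extrinsics']).tolist();json.dump(c,open('w1.json','w'));cv2.imwrite('pics/w1.png',img);print(c)
```

```text
[ 0.4247 -0.0107  0.2562] [0.0001 0.0221 0.9998 0.0002] [-0.1898  0.0463  1.7934  0.0005  1.3017 -1.7165]
{'fx': 366.32122161137005, 'fy': 366.32122161137005, 'cx': 277.64809657121697, 'cy': 205.3783796774055, 'k1': -0.047119610826039875, 'extrinsics': [[0.04405164455326786, -0.9608783573604721, -0.2734451224073884, 0.3554153007833832], [0.9990289562258736, 0.04258112090058814, 0.011313388753559904, -0.00919681111280758], [0.0007728094152040629, -0.2736779686037745, 0.9618210708164578, 0.37389148443631526], [0.0, 0.0, 0.0, 1.0]]}
```

View pics/w1.png

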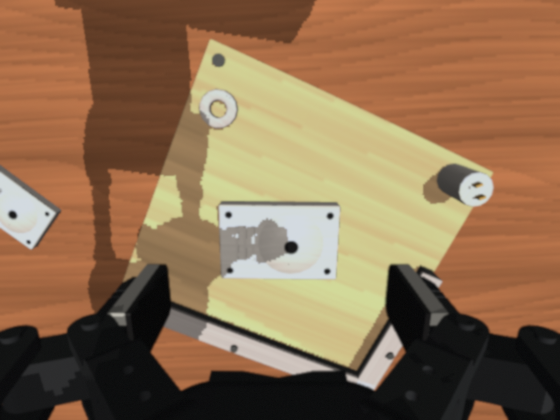

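The wrist view shows the cover square to the gripper: top corners (219,206), (339,206), (337,279), (219,279). The bearing is at (218,108) and the capacitor at (467,185). The long lip runs (170,305)–(355,375). I'll get the jig yaw from fitted lines.

Run:
```python
from h import *
import json
for n,f in (('w1.json','pics/w1.png'),(None,'pics/top0.png')):
    c=json.load(open(n)) if n else cams.get_calibration('top')
    g=cv2.imread(f,0);l=cv2.createLineSegmentDetector().detect(g)[0][:,0]
    for a in l:
        p,q=a[:2],a[2:]
        if np.linalg.norm(p-q)<(45 if n else 30):continue
        A,B=unp(p,.03,c),unp(q,.03,c)
        if not(.28<A[0]<.75 and abs(A[1])<.25):continue
        ang=np.degrees(np.arctan2(A[0]-B[0],B[1]-A[1]))
        print(a.round(0),A,B,round((ang+45)%90-45,1),int(1000*np.linalg.norm(A-B)))
    print()
```

```text
[172. 301. 355. 369.] [ 0.5537 -0.1303] [0.6504 0.0657] -26.3 218
[385. 314. 388. 267.] [0.5801 0.0963] [0.524  0.0973] -1.0 56
[390. 325. 358. 377.] [0.5941 0.1025] [0.6614 0.0695] -26.1 74
[374. 391. 404. 349.] [0.6817 0.0886] [0.6259 0.1198] -29.2 63
[337. 370. 172. 308.] [0.6498 0.0454] [ 0.5627 -0.1311] -26.2 196
[ 54. 211.  -1. 171.] [ 0.4494 -0.2366] [ 0.4062 -0.2835] -42.6 63
[339. 206. 219. 204.] [0.4563 0.047 ] [ 0.4497 -0.07  ] -3.2 117
[221. 200. 337. 201.] [ 0.4453 -0.0685] [0.4515 0.0446] -3.1 113
[172. 305. 150. 352.] [ 0.5588 -0.1302] [ 0.6166 -0.1632] -29.7 66
[150. 352. 180. 389.] [ 0.6169 -0.1635] [ 0.6699 -0.1366] 26.8 59
[183. 110. 143. 221.] [ 0.3592 -0.0961] [ 0.4635 -0.1475] -26.2 116
[356. 369. 388. 318.] [0.6499 0.0675] [0.5851 0.0998] -26.5 72
[492. 170. 211.  38.] [0.4272 0.1953] [ 0.2989 -0.0644] -26.3 289
[396. 265. 430. 312.] [0.5229 0.1062] [0.5795 0.1454] 34.7 68
[435. 269. 472. 207.] [0.529 0.147] [0.4635 0.1794] -26.4 73
[126. 311. 159. 264.] [ 0.5636 -0.1815] [ 0.5108 -0.1377] -39.7 68
[349. 364. 383. 306.] [0.6428 0.0591] [0.5701 0.0943] -25.8 80

[... 470 characters left out ...]
99.] [0.4365 0.2137] [ 0.2996 -0.0615] -26.5 307
[246. 174. 206. 254.] [0.6891 0.0824] [0.4374 0.2072] -26.4 280
[295. 299. 335. 217.] [ 0.3003 -0.0662] [ 0.5525 -0.1916] -26.4 281
[231. 221. 250. 183.] [0.5395 0.1312] [0.6582 0.0724] -26.3 132
[226. 300. 268. 314.] [0.3002 0.1443] [0.2575 0.0181] -18.7 133
[197. 290. 169. 278.] [0.329  0.2342] [0.3655 0.3197] -23.1 93
[252. 185. 233. 222.] [0.6522 0.0645] [0.5369 0.1222] -26.6 128
[284. 188. 329. 209.] [ 0.6423 -0.0357] [ 0.575  -0.1728] -26.1 152
[297. 161. 266. 159.] [ 0.7293 -0.0756] [0.7368 0.0222] -4.4 98
[273. 176. 334. 176.] [ 0.6804 -0.0009] [ 0.6795 -0.1924] -0.3 191
[352. 212. 388. 207.] [ 0.5651 -0.2448] [ 0.5817 -0.3586] 8.3 115
```

step_arm --increments '[{"dp": [0,0,-0.25],"yaw": -0.08,"grip": 1},{"dp": [0,0,-0.25],"yaw": 0,"grip": 1},{"dp": [0,0,-0.25],"yaw": 0,"grip": 1},{"dp": [0,0,-0.25],"yaw": 0,"grip": 1},{"dp": [0,0,0],"yaw": 0,"grip": 1}]'

```text
clock: 2.02
position: [0.4211, -0.0081, 0.0537]
ee_rot: [-0.005, 0.028, 1.0, 0.001]
contact_force: [0.8, -0.0, 0.1]
width: 0.0854
gripper_force: 0.0
```

step_arm --increments '[{"dp": [0,0,-0.02],"yaw": 0,"grip": 1},{"dp": [0,0,-0.02],"yaw": 0,"grip": 1},{"dp": [0,0,0],"yaw": 0,"grip": 1}]'

```text
clock: 2.4
position: [0.4253, -0.009, 0.0494]
ee_rot: [0.001, 0.028, 1.0, -0.0]
contact_force: [-0.7, -0.4, 0.3]
width: 0.0855
gripper_force: 0.0
```

Run:
```python
from h import *
s=manip.get_state();print(s['position'],s['ee_rot'],s['contact_force'],s['moment'])
img=cams.get_image('side');c=cams.get_calibration('side')
p=proj([[.4247,-.01,.03],[.4247,.05,.012],[.4247,-.067,.012]],c);print(p)
u,v=p[0].astype(int)
cv2.imwrite('pics/s1.png',cv2.resize(img[v-75:v+75,u-100:u+100],None,fx=4,fy=4,interpolation=cv2.INTER_CUBIC))
```

```text
[ 0.4253 -0.009   0.0494] [ 0.0012  0.0284  0.9996 -0.0001] [-0.6926 -0.4073  0.268 ] [-0.0213 -0.0137 -0.0222]
[[247.1363 248.0877]
 [233.5624 240.543 ]
 [261.3642 263.7896]]
```

View pics/s1.png

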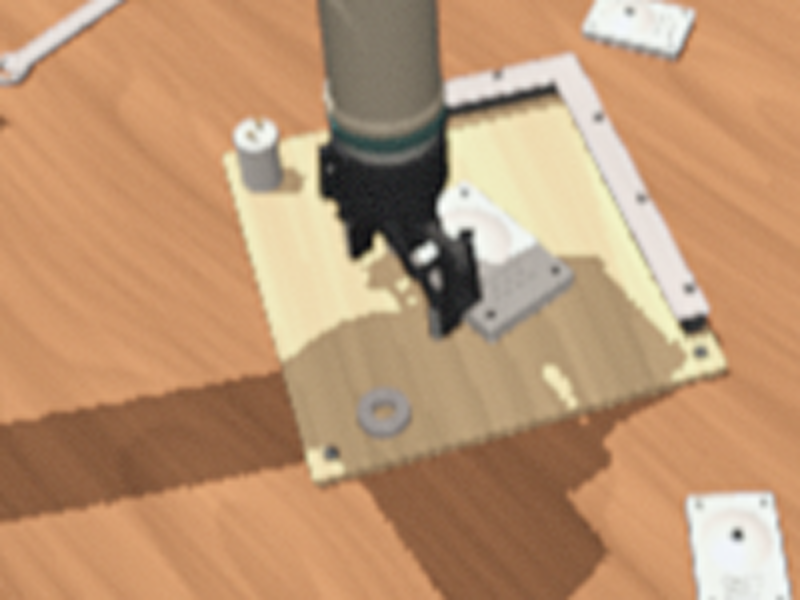

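The side crop shows the open fingers standing just behind the cover's long side, with the near tip at (440,335), and the bearing at (384,410) well clear. I'll find the board by touch.

step_arm --increments '[{"dp": [0,0,-0.02],"yaw": 0,"grip": 1},{"dp": [0,0,-0.02],"yaw": 0,"grip": 1},{"dp": [0,0,0],"yaw": 0,"grip": 1}]'

```text
clock: 2.82
position: [0.4242, -0.0088, 0.04]
ee_rot: [-0.0, 0.028, 1.0, 0.0]
contact_force: [0.1, -0.1, 0.3]
width: 0.0857
gripper_force: 0.0
```

step_arm --increments '[{"dp": [0,0,-0.01],"yaw": 0,"grip": 1},{"dp": [0,0,0],"yaw": 0,"grip": 1}]'

```text
clock: 3.08
position: [0.4244, -0.0089, 0.0382]
ee_rot: [-0.0, 0.028, 1.0, 0.0]
contact_force: [-0.4, 0.3, 0.4]
width: 0.0854
gripper_force: 0.0
```

step_arm --increments '[{"dp": [0,0,-0.01],"yaw": 0,"grip": 1},{"dp": [0,0,0],"yaw": 0,"grip": 1}]'

```text
clock: 3.32
position: [0.4244, -0.0089, 0.0362]
ee_rot: [-0.0, 0.028, 1.0, 0.0]
contact_force: [0.3, -0.7, 0.3]
width: 0.0854
gripper_force: 0.0
```

step_arm --increments '[{"dp": [0,0,-0.01],"yaw": 0,"grip": 1},{"dp": [0,0,-0.01],"yaw": 0,"grip": 1},{"dp": [0,0,0],"yaw": 0,"grip": 1}]'

```text
clock: 3.7
position: [0.4243, -0.0089, 0.0321]
ee_rot: [-0.0, 0.028, 1.0, 0.0]
contact_force: [-0.3, 0.2, -1.1]
width: 0.0855
gripper_force: 0.0
```

step_arm --increments '[{"dp": [0,0,-0.01],"yaw": 0,"grip": 1},{"dp": [0,0,-0.01],"yaw": 0,"grip": 1},{"dp": [0,0,0],"yaw": 0,"grip": 1}]'

```text
clock: 4.08
position: [0.4243, -0.0088, 0.0281]
ee_rot: [-0.0, 0.028, 1.0, 0.0]
contact_force: [-0.5, 0.5, -1.0]
width: 0.0852
gripper_force: 0.0
```

step_arm --increments '[{"dp": [0.018,-0.001,0],"yaw": 0,"grip": 1},{"dp": [0.018,-0.001,0],"yaw": 0,"grip": 1},{"dp": [0.018,-0.001,0],"yaw": 0,"grip": 1},{"dp": [0.018,-0.001,0],"yaw": 0,"grip": 1},{"dp": [0.018,-0.001,0],"yaw": 0,"grip": 1}]'

```text
clock: 4.7
position: [0.4423, -0.0098, 0.0283]
ee_rot: [-0.001, 0.028, 1.0, 0.0]
contact_force: [-5.2, -0.4, 4.5]
width: 0.0856
gripper_force: 2.8
```

step_arm --increments '[{"dp": [0.01,-0.001,0],"yaw": 0,"grip": 1},{"dp": [0.01,-0.001,0],"yaw": 0,"grip": 1},{"dp": [0.01,0,0],"yaw": 0,"grip": 1}]'

```text
clock: 5.08
position: [0.4454, -0.0098, 0.0279]
ee_rot: [-0.003, 0.028, 1.0, 0.0]
contact_force: [-5.9, 0.3, 3.5]
width: 0.0852
gripper_force: 2.7
```

step_arm --increments '[{"dp": [0.02,-0.006,0],"yaw": -0.22,"grip": 1},{"dp": [0.02,-0.006,0],"yaw": -0.22,"grip": 1},{"dp": [0.02,-0.006,0],"yaw": -0.22,"grip": 1},{"dp": [0.02,-0.006,0],"yaw": -0.22,"grip": 1},{"dp": [0.02,-0.006,0],"yaw": -0.22,"grip": 1}]'

```text
clock: 5.7
position: [0.4689, -0.0164, 0.0283]
ee_rot: [0.0, 0.112, 0.994, 0.0]
contact_force: [-2.1, 1.3, -1.6]
width: 0.0855
gripper_force: 1.1
```

```bash
cat >> h.py <<'E'
O=np.array([0.6647,0.0694]);Y=np.radians(-26.3)
R=np.array([[np.cos(Y),-np.sin(Y)],[np.sin(Y),np.cos(Y)]])
def st():
    s=manip.get_state();q=s['ee_rot'];y=2*np.degrees(np.arctan2(q[2],q[1]))-180
    print('jig tcp',(s['position'][:2]-O)@R,'z',s['position'][2],'tool yaw',y,'Fjig',s['contact_force'][:2]@R,s['contact_force'][2],'M',s['moment'],s['clock'])
E
python3 - <<'E'
from h import *
st()
c=cams.get_calibration('wrist');img=cams.get_image('wrist');cv2.imwrite('pics/w2.png',img)
import json;c['extrinsics']=np.array(c['extrinsics']).tolist();json.dump(c,open('w2.json','w'))
E
```

```text
jig tcp [-0.1375 -0.1636] z 0.028276891041530958 tool yaw -12.833696325679682 Fjig [-2.4252  0.2714] -1.5722365020348645 M [0.1533 0.3227 0.0595] 5.7
```

View pics/w2.png

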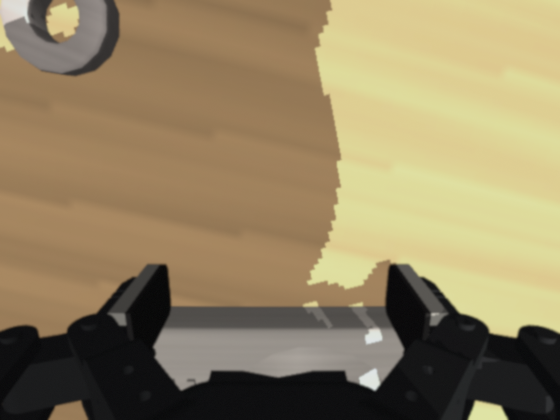

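The cover's back edge is level across the picture at rows 305–330 and spans both fingers, so it is turning with them. I'll keep pushing and turning.

step_arm --increments '[{"dp": [0.017,-0.006,0],"yaw": -0.16,"grip": 1},{"dp": [0.017,-0.006,0],"yaw": -0.16,"grip": 1},{"dp": [0.017,-0.006,0],"yaw": -0.16,"grip": 1},{"dp": [0.017,-0.006,0],"yaw": -0.16,"grip": 1},{"dp": [0.017,-0.006,0],"yaw": -0.16,"grip": 1}]'

```text
clock: 6.38
position: [0.4856, -0.0223, 0.0284]
ee_rot: [-0.0, 0.171, 0.985, 0.0]
contact_force: [-4.3, 2.4, 2.0]
width: 0.0854
gripper_force: 2.1
```

step_arm --increments '[{"dp": [0.013,-0.005,0],"yaw": -0.15,"grip": 1},{"dp": [0.013,-0.005,0],"yaw": -0.15,"grip": 1},{"dp": [0.013,-0.005,0],"yaw": -0.15,"grip": 1},{"dp": [0.013,-0.005,0],"yaw": -0.15,"grip": 1},{"dp": [0.013,-0.005,0],"yaw": -0.15,"grip": 1}]'

```text
clock: 7.0
position: [0.4986, -0.0273, 0.0283]
ee_rot: [-0.0, 0.226, 0.974, 0.0]
contact_force: [-2.6, 2.5, 1.7]
width: 0.085
gripper_force: 2.2
```

```bash
python3 -c "
from h import *
st()"
```

```text
jig tcp [-0.106  -0.1603] z 0.02834583458528826 tool yaw -26.116348963233662 Fjig [-3.4872  1.1077] 1.6889546852429482 M [0.6064 0.415  0.1269] 7.0
```

step_arm --increments '[{"dp": [0.009,-0.0044,0],"yaw": -0.02,"grip": 1},{"dp": [0.009,-0.0044,0],"yaw": 0,"grip": 1},{"dp": [0.009,-0.0044,0],"yaw": 0,"grip": 1},{"dp": [0.009,-0.0044,0],"yaw": 0,"grip": 1},{"dp": [0.009,-0.0044,0],"yaw": 0,"grip": 1}]'

```text
clock: 7.62
position: [0.5067, -0.0317, 0.0283]
ee_rot: [-0.001, 0.227, 0.974, -0.0]
contact_force: [-5.5, 2.1, 4.1]
width: 0.0855
gripper_force: 2.8
```

step_arm --increments '[{"dp": [0.0045,-0.0022,0],"yaw": 0,"grip": 1},{"dp": [0.0045,-0.0022,0],"yaw": 0,"grip": 1}]'

```text
clock: 7.88
position: [0.5085, -0.0326, 0.0283]
ee_rot: [-0.001, 0.227, 0.974, -0.0]
contact_force: [-5.9, 2.5, 3.7]
width: 0.0851
gripper_force: 2.9
```

step_arm --increments '[{"dp": [0.0045,-0.0022,0],"yaw": 0,"grip": 1},{"dp": [0.0045,-0.0022,0],"yaw": 0,"grip": 1}]'

```text
clock: 8.12
position: [0.5103, -0.0335, 0.0283]
ee_rot: [-0.001, 0.227, 0.974, -0.0]
contact_force: [-5.3, 2.2, 4.5]
width: 0.0853
gripper_force: 2.8
```

step_arm --increments '[{"dp": [0.0045,-0.0022,0],"yaw": 0,"grip": 1}]'

```text
clock: 8.25
position: [0.5112, -0.0339, 0.0283]
ee_rot: [-0.001, 0.227, 0.974, -0.0]
contact_force: [-4.9, 2.7, 4.3]
width: 0.0854
gripper_force: 2.8
```

step_arm --increments '[{"dp": [0.0045,-0.0022,0],"yaw": 0,"grip": 1}]'

```text
clock: 8.38
position: [0.5117, -0.0342, 0.0283]
ee_rot: [-0.001, 0.227, 0.974, -0.0]
contact_force: [-6.0, 4.5, 6.0]
width: 0.0851
gripper_force: 3.8
```

step_arm --increments '[{"dp": [0.0045,-0.0022,0],"yaw": 0,"grip": 1}]'

```text
clock: 8.5
position: [0.5117, -0.0342, 0.0283]
ee_rot: [-0.002, 0.227, 0.974, 0.0]
contact_force: [-8.4, 4.1, 7.4]
width: 0.0849
gripper_force: 4.6
```

step_arm --increments '[{"dp": [0.0045,-0.0022,0],"yaw": 0,"grip": 1},{"dp": [0,0,0],"yaw": 0,"grip": 1}]'

```text
clock: 8.75
position: [0.5117, -0.0342, 0.0281]
ee_rot: [-0.003, 0.227, 0.974, 0.0]
contact_force: [-8.7, 5.2, 7.7]
width: 0.0854
gripper_force: 4.9
```

```bash
python3 -c "
from h import *
st()"
```

```text
jig tcp [-0.0913 -0.1607] z 0.028126559535722413 tool yaw -26.22682810592235 Fjig [-10.1094   0.852 ] 7.720821481203285 M [0.7966 1.1311 0.0138] 8.75
```

step_arm --increments '[{"dp": [0.0045,-0.0022,0],"yaw": 0,"grip": 1},{"dp": [0.0045,-0.0022,0],"yaw": 0,"grip": 1}]'

```text
clock: 9.0
position: [0.5117, -0.0343, 0.028]
ee_rot: [-0.005, 0.227, 0.974, 0.001]
contact_force: [-10.7, 8.9, 11.3]
width: 0.0856
gripper_force: 7.1
```

step_arm --increments '[{"dp": [0.0045,-0.0022,0],"yaw": 0,"grip": 1},{"dp": [0,0,0],"yaw": 0,"grip": 1}]'

```text
clock: 9.25
position: [0.5117, -0.0343, 0.0279]
ee_rot: [-0.006, 0.227, 0.974, 0.001]
contact_force: [-12.8, 8.2, 10.8]
width: 0.0852
gripper_force: 7.5
```

```bash
python3 -c "
from h import *
st()"
```

```text
jig tcp [-0.0912 -0.1608] z 0.027942689254715786 tool yaw -26.246232651013116 Fjig [-15.1262   1.6631] 10.838553188801848 M [1.2237 1.7843 0.0665] 9.25
```

step_arm --increments '[{"dp": [0.0045,-0.0022,0],"yaw": 0,"grip": 1},{"dp": [0,0,0],"yaw": 0,"grip": 1},{"dp": [0,0,0],"yaw": 0,"grip": 1},{"dp": [0,0,0],"yaw": 0,"grip": 1},{"dp": [0,0,0],"yaw": 0,"grip": 1}]'

```text
clock: 9.88
position: [0.5117, -0.0343, 0.0279]
ee_rot: [-0.007, 0.227, 0.974, 0.001]
contact_force: [-13.5, 9.3, 11.8]
width: 0.0856
gripper_force: 8.3
```

Run:
```python
from h import *
st()
img=cams.get_image('top');c=cams.get_calibration('top')
cv2.imwrite('pics/top1raw.png',img)
w=O+R@[-.07,-.13]
cv2.imwrite('pics/top1.png',rect(img,c,.03,*w,800,600,2600))
```

```text
jig tcp [-0.0912 -0.1608] z 0.027879097568170495 tool yaw -26.249967651139883 Fjig [-16.1771   2.3569] 11.756702802501607 M [1.427  1.9701 0.091 ] 9.875
```

View pics/top1.png

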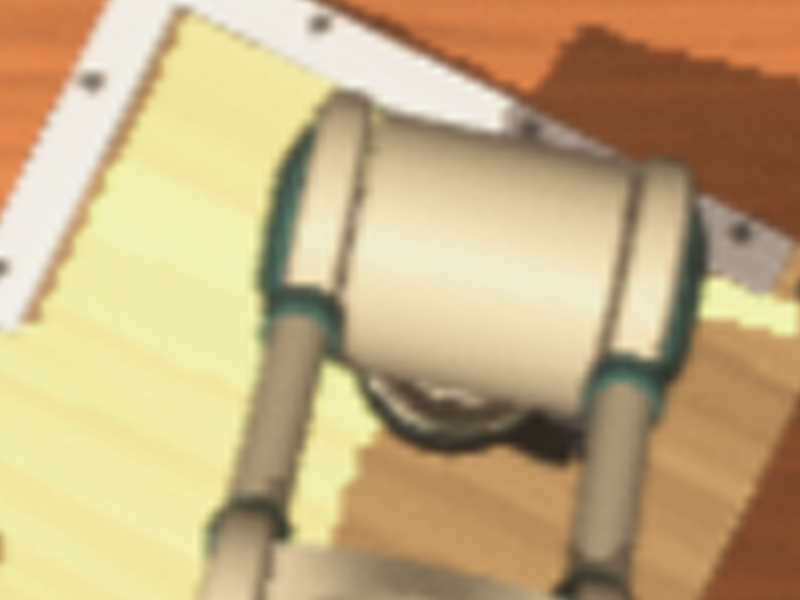

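The wrist hides the cover here. The TCP at jig x = -0.0912 equals -(80+11) mm, and the press is about 16 N with nearly no yaw moment, so the cover is flush. I'll back off, lift, turn and look.

step_arm --increments '[{"dp": [-0.03,0.015,0],"yaw": 0,"grip": 1},{"dp": [-0.04,0.02,0],"yaw": 0,"grip": 1},{"dp": [-0.06,0.03,0],"yaw": 0,"grip": 1},{"dp": [0,0,0.25],"yaw": 0,"grip": 1},{"dp": [0,0,0.25],"yaw": 0,"grip": 1}]'

```text
clock: 10.55
position: [0.4919, -0.0239, 0.1291]
ee_rot: [-0.0, 0.227, 0.974, -0.0]
contact_force: [1.1, -0.1, -0.1]
width: 0.0856
gripper_force: 0.0
```

step_arm --increments '[{"dp": [0,0,0.2],"yaw": -0.95,"grip": 0.35},{"dp": [0,-0.05,0.2],"yaw": -0.95,"grip": 0.35},{"dp": [0,-0.05,0],"yaw": -0.95,"grip": 0.35},{"dp": [0,-0.05,0],"yaw": -0.95,"grip": 0.35},{"dp": [0,-0.05,0],"yaw": -0.95,"grip": 0.35}]'

```text
clock: 11.18
position: [0.4923, -0.0644, 0.2086]
ee_rot: [0.001, 0.554, 0.832, 0.0]
contact_force: [-0.7, -0.2, -0.6]
width: 0.0298
gripper_force: 0.0
```

step_arm --increments '[{"dp": [0.02,-0.08,0],"yaw": -0.95,"grip": 0.35},{"dp": [0.02,-0.08,0],"yaw": -0.95,"grip": 0.35},{"dp": [0.02,-0.08,0],"yaw": -0.95,"grip": 0.35},{"dp": [0.02,-0.08,0],"yaw": -0.95,"grip": 0.35},{"dp": [0.02,-0.08,0],"yaw": -0.95,"grip": 0.35}]'

```text
clock: 11.8
position: [0.5124, -0.1445, 0.2083]
ee_rot: [0.001, 0.81, 0.587, 0.0]
contact_force: [-0.5, -0.2, -0.3]
width: 0.0298
gripper_force: 0.0
```

step_arm --increments '[{"dp": [0,0,0],"yaw": -0.95,"grip": 0.35},{"dp": [0,0,0],"yaw": 0,"grip": 0.35}]'

```text
clock: 12.05
position: [0.5123, -0.1442, 0.2082]
ee_rot: [0.0, 0.848, 0.53, 0.0]
contact_force: [-0.2, 0.2, 0.1]
width: 0.03
gripper_force: 0.0
```

Run:
```python
from h import *
import json
st();print(manip.get_state()['width'],manip.get_state()['qpos'])
c=cams.get_calibration('wrist');img=cams.get_image('wrist');cv2.imwrite('pics/w3.png',img)
c['extrinsics']=np.array(c['extrinsics']).tolist();json.dump(c,open('w3.json','w'))
```

```text
jig tcp [-0.042 -0.259] z 0.2082268350340004 tool yaw -115.94157632111086 Fjig [-0.2709  0.0433] 0.11744680575633472 M [-0.029  -0.0037  0.0081] 12.05
0.03000094357270754 [-0.405   0.2438  1.6744 -0.0002  1.2228  0.0478]
```

View pics/w3.png

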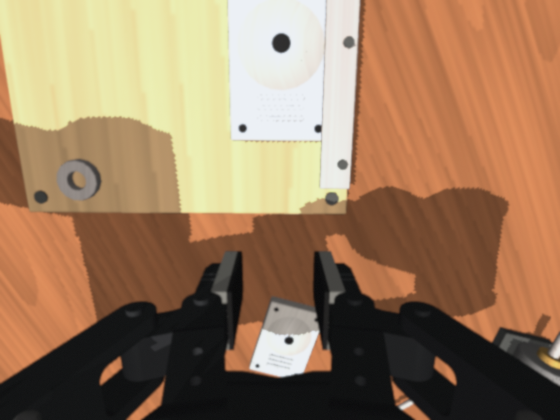

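The cover sits against the long fence, with its outer end at (233,139)–(320,141) and its left side running along (229,0)–(233,139). Converting that to the jig frame.

Run:
```python
from h import *
import json
c=json.load(open('w3.json'))
for n,p,z in [('endL',(233,139),.03),('endR',(320,141),.03),('side',(229,2),.03),('side2',(232,130),.03),('lipend',(321,187),.039),('lip top',(329,2),.039),('board',(30,210),.012),('boardR',(346,214),.012)]:
    print(n,(unp(p,z,c)-O)@R)
l=cv2.createLineSegmentDetector().detect(cv2.imread('pics/w3.png',0))[0][:,0]
for a in l:
    if np.linalg.norm(a[:2]-a[2:])>60:
        A,B=[(unp(p,.03,c)-O)@R for p in(a[:2],a[2:])]
        if max(abs(A[0]),abs(B[0]))<.3 and A[1]>-.32: print(a.round(),A,B,np.degrees(np.arctan2(*(B-A))).round(2))
```

```text
endL [-0.0773 -0.2201]
endR [-0.0076 -0.2212]
side [-0.078  -0.1199]
side2 [-0.0779 -0.213 ]
lipend [-0.0065 -0.257 ]
lip top [-0.0056 -0.1215]
board [-0.2677 -0.2861]
boardR [ 0.0203 -0.2879]
[349. 187. 359.   1.] [ 0.0179 -0.2588] [ 0.0179 -0.118 ] -0.03
[262. 213. 334. 213.] [-0.0545 -0.2821] [ 0.0068 -0.2816] 89.5
[124. 212. 242. 212.] [-0.1717 -0.2819] [-0.0714 -0.2814] 89.74
[ -1.  35.  28. 207.] [-0.2564 -0.1399] [-0.2565 -0.2781] -179.95
[233. 139. 318. 139.] [-0.0772 -0.2199] [-0.0092 -0.2198] 89.9
[190. 241. 251. 231.] [-0.1167 -0.3077] [-0.0643 -0.2983] 79.87
[ 42. 210. 123. 212.] [-0.2441 -0.2808] [-0.1727 -0.2819] 90.84
[320. 121. 324.   1.] [-0.0079 -0.2053] [-0.0079 -0.1185] -0.03
[327.   1. 323. 123.] [-0.0057 -0.1184] [-0.0058 -0.2072] -179.93
[423.   9. 452.  90.] [ 0.0661 -0.1229] [ 0.0949 -0.1801] 153.3
```

The cover is flush and square: its side edge is at 0.0° to the jig and 80 mm from the corrected fence plane. It has about 100 mm to slide along the fence. Lowering the narrowed fingers behind its end.

step_arm --increments '[{"dp": [-0.027,0.013,0],"yaw": -0.04,"grip": 0.35},{"dp": [0,0,-0.25],"yaw": 0,"grip": 0.35},{"dp": [0,0,-0.25],"yaw": 0,"grip": 0.35},{"dp": [0,0,-0.25],"yaw": 0,"grip": 0.35},{"dp": [0,0,0],"yaw": 0,"grip": 0.35}]'

```text
clock: 12.72
position: [0.5036, -0.1398, 0.0555]
ee_rot: [-0.004, 0.849, 0.528, -0.003]
contact_force: [0.4, -0.1, -0.5]
width: 0.0298
gripper_force: 0.0
```

step_arm --increments '[{"dp": [0,0,-0.03],"yaw": 0,"grip": 0.35},{"dp": [0,0,-0.03],"yaw": 0,"grip": 0.35},{"dp": [0,0,-0.02],"yaw": 0,"grip": 0.35},{"dp": [0,0,0],"yaw": 0,"grip": 0.35}]'

```text
clock: 13.22
position: [0.5071, -0.1414, 0.0427]
ee_rot: [0.0, 0.85, 0.527, 0.0]
contact_force: [-0.3, -0.4, -0.1]
width: 0.0299
gripper_force: 0.0
```

```bash
python3 -c "
from h import *
st()"
```

```text
jig tcp [-0.0479 -0.2588] z 0.042721177820817954 tool yaw -116.3526406871392 Fjig [-0.0954 -0.4776] -0.06186326141613749 M [-0.0097  0.0013  0.0786] 13.225
```

step_arm --increments '[{"dp": [0.011,0.0224,-0.01],"yaw": 0,"grip": 0.35},{"dp": [0.011,0.0224,0],"yaw": 0,"grip": 0.35},{"dp": [0.011,0.0224,0],"yaw": 0,"grip": 0.35},{"dp": [0.011,0.0224,0],"yaw": 0,"grip": 0.35},{"dp": [0.011,0.0224,0],"yaw": 0,"grip": 0.35}]'

```text
clock: 13.85
position: [0.5181, -0.1186, 0.0403]
ee_rot: [0.0, 0.85, 0.527, 0.0]
contact_force: [-0.1, -0.8, -0.3]
width: 0.0299
gripper_force: 0.0
```

step_arm --increments '[{"dp": [0.0045,0.009,0],"yaw": 0,"grip": 0.35},{"dp": [0.0045,0.009,0],"yaw": 0,"grip": 0.35},{"dp": [0.0045,0.009,0],"yaw": 0,"grip": 0.35}]'

```text
clock: 14.22
position: [0.5203, -0.1141, 0.0403]
ee_rot: [0.0, 0.85, 0.527, -0.001]
contact_force: [-1.9, -3.6, 0.5]
width: 0.0301
gripper_force: 2.0
```

```bash
python3 -c "
from h import *
st()"
```

```text
jig tcp [-0.0482 -0.2285] z 0.04033411247794429 tool yaw -116.32968404361243 Fjig [-0.0884 -4.0959] 0.48955035745438624 M [-0.5419  0.3189  0.0172] 14.225
```

step_arm --increments '[{"dp": [0.0093,0.0177,0],"yaw": 0,"grip": 0.35},{"dp": [0.0093,0.0177,0],"yaw": 0,"grip": 0.35},{"dp": [0.0093,0.0177,0],"yaw": 0,"grip": 0.35},{"dp": [0.0093,0.0177,0],"yaw": 0,"grip": 0.35},{"dp": [0.0093,0.0177,0],"yaw": 0,"grip": 0.35}]'

```text
clock: 14.85
position: [0.5295, -0.0957, 0.0403]
ee_rot: [-0.0, 0.85, 0.527, -0.001]
contact_force: [-3.0, -4.1, 2.3]
width: 0.0297
gripper_force: 2.7
```

step_arm --increments '[{"dp": [0.0093,0.0177,0],"yaw": 0,"grip": 0.35},{"dp": [0.0093,0.0177,0],"yaw": 0,"grip": 0.35},{"dp": [0.0093,0.0177,0],"yaw": 0,"grip": 0.35},{"dp": [0.0093,0.0177,0],"yaw": 0,"grip": 0.35},{"dp": [0.0093,0.0177,0],"yaw": 0,"grip": 0.35}]'

```text
clock: 15.48
position: [0.5382, -0.078, 0.0403]
ee_rot: [-0.0, 0.85, 0.528, -0.001]
contact_force: [-4.6, -5.0, 2.9]
width: 0.0299
gripper_force: 3.2
```

```bash
python3 -c "
from h import *
st()"
```

```text
jig tcp [-0.0481 -0.1882] z 0.04027762018634785 tool yaw -116.31614603144524 Fjig [-1.9258 -6.5311] 2.9080807366978982 M [-0.7636  0.7013 -0.0274] 15.475
```

step_arm --increments '[{"dp": [0.009,0.018,0],"yaw": 0,"grip": 0.35},{"dp": [0.009,0.018,0],"yaw": 0,"grip": 0.35},{"dp": [0.009,0.018,0],"yaw": 0,"grip": 0.35},{"dp": [0.009,0.018,0],"yaw": 0,"grip": 0.35},{"dp": [0.009,0.018,0],"yaw": 0,"grip": 0.35}]'

```text
clock: 16.1
position: [0.5471, -0.06, 0.0403]
ee_rot: [-0.001, 0.85, 0.528, -0.001]
contact_force: [-3.9, -5.5, 3.1]
width: 0.0299
gripper_force: 3.1
```

step_arm --increments '[{"dp": [0.009,0.018,0],"yaw": 0,"grip": 0.35},{"dp": [0.009,0.018,0],"yaw": 0,"grip": 0.35},{"dp": [0.009,0.018,0],"yaw": 0,"grip": 0.35},{"dp": [0.009,0.018,0],"yaw": 0,"grip": 0.35},{"dp": [0.009,0.018,0],"yaw": 0,"grip": 0.35}]'

```text
clock: 16.73
position: [0.556, -0.0421, 0.0403]
ee_rot: [-0.001, 0.85, 0.528, -0.001]
contact_force: [-4.4, -5.0, 4.4]
width: 0.03
gripper_force: 3.2
```

step_arm --increments '[{"dp": [0.0045,0.009,0],"yaw": 0,"grip": 0.35},{"dp": [0.0045,0.009,0],"yaw": 0,"grip": 0.35},{"dp": [0.0045,0.009,0],"yaw": 0,"grip": 0.35},{"dp": [0.0045,0.009,0],"yaw": 0,"grip": 0.35}]'

```text
clock: 17.23
position: [0.5595, -0.035, 0.0403]
ee_rot: [-0.001, 0.85, 0.528, -0.001]
contact_force: [-4.9, -5.6, 3.5]
width: 0.03
gripper_force: 3.2
```

```bash
python3 -c "
from h import *
st()"
```

```text
jig tcp [-0.048  -0.1402] z 0.040280558939585695 tool yaw -116.31912456332012 Fjig [-1.8958 -7.175 ] 3.4569166336336568 M [-0.8151  0.6341  0.0296] 17.225
```

About 8–12 mm to go, in 1 mm rows now.

step_arm --increments '[{"dp": [0.0022,0.0045,0],"yaw": 0,"grip": 0.35},{"dp": [0.0022,0.0045,0],"yaw": 0,"grip": 0.35},{"dp": [0.0022,0.0045,0],"yaw": 0,"grip": 0.35},{"dp": [0.0022,0.0045,0],"yaw": 0,"grip": 0.35}]'

```text
clock: 17.73
position: [0.5613, -0.0314, 0.0403]
ee_rot: [-0.001, 0.85, 0.528, -0.001]
contact_force: [-4.4, -4.8, 3.9]
width: 0.0295
gripper_force: 3.2
```

step_arm --increments '[{"dp": [0.0022,0.0045,0],"yaw": 0,"grip": 0.35},{"dp": [0.0022,0.0045,0],"yaw": 0,"grip": 0.35},{"dp": [0.0022,0.0045,0],"yaw": 0,"grip": 0.35}]'

```text
clock: 18.1
position: [0.5626, -0.0287, 0.0403]
ee_rot: [-0.001, 0.85, 0.528, -0.001]
contact_force: [-3.9, -4.8, 3.2]
width: 0.0299
gripper_force: 3.2
```

step_arm --increments '[{"dp": [0.0022,0.0045,0],"yaw": 0,"grip": 0.35},{"dp": [0.0022,0.0045,0],"yaw": 0,"grip": 0.35}]'

```text
clock: 18.35
position: [0.5635, -0.0269, 0.0403]
ee_rot: [-0.001, 0.85, 0.528, -0.001]
contact_force: [-3.4, -4.9, 3.4]
width: 0.0299
gripper_force: 3.1
```

step_arm --increments '[{"dp": [0.0022,0.0045,0],"yaw": 0,"grip": 0.35},{"dp": [0.0022,0.0045,0],"yaw": 0,"grip": 0.35}]'

```text
clock: 18.6
position: [0.5644, -0.0251, 0.0403]
ee_rot: [-0.001, 0.85, 0.528, -0.001]
contact_force: [-4.4, -4.1, 2.7]
width: 0.0298
gripper_force: 3.1
```

```bash
python3 -c "
from h import *
st()"
```

```text
jig tcp [-0.048  -0.1291] z 0.04027640573299238 tool yaw -116.32460226604096 Fjig [-2.1603 -5.6633] 2.7181807936011406 M [-0.8328  0.5916  0.0248] 18.6
```

step_arm --increments '[{"dp": [0.0022,0.0045,0],"yaw": 0,"grip": 0.35},{"dp": [0.0022,0.0045,0],"yaw": 0,"grip": 0.35}]'

```text
clock: 18.85
position: [0.565, -0.0238, 0.0403]
ee_rot: [-0.0, 0.849, 0.528, -0.002]
contact_force: [-5.8, -8.2, 4.1]
width: 0.0301
gripper_force: 5.0
```

step_arm --increments '[{"dp": [0.0022,0.0045,0],"yaw": 0,"grip": 0.35},{"dp": [0.0022,0.0045,0],"yaw": 0,"grip": 0.35}]'

```text
clock: 19.1
position: [0.5651, -0.0237, 0.0403]
ee_rot: [0.001, 0.849, 0.528, -0.003]
contact_force: [-7.7, -14.0, 5.5]
width: 0.0301
gripper_force: 8.0
```

step_arm --increments '[{"dp": [0.0022,0.0045,0],"yaw": 0,"grip": 0.35},{"dp": [0.0022,0.0045,0],"yaw": 0,"grip": 0.35}]'

```text
clock: 19.35
position: [0.5652, -0.0236, 0.0403]
ee_rot: [0.001, 0.849, 0.529, -0.005]
contact_force: [-9.6, -18.8, 7.5]
width: 0.0299
gripper_force: 11.0
```

```bash
python3 -c "
from h import *
st()"
```

```text
jig tcp [-0.048  -0.1275] z 0.04034490707023341 tool yaw -116.13879536947977 Fjig [ -0.3169 -21.0759] 7.510777013947966 M [-3.1716  1.4867 -0.1452] 19.35
```

step_arm --increments '[{"dp": [-0.001,-0.002,0],"yaw": 0,"grip": 0.35},{"dp": [0,0,0],"yaw": 0,"grip": 0.35},{"dp": [0,0,0],"yaw": 0,"grip": 0.35},{"dp": [0,0,0],"yaw": 0,"grip": 0.35},{"dp": [0,0,0],"yaw": 0,"grip": 0.35}]'

```text
clock: 19.98
position: [0.5651, -0.0236, 0.0403]
ee_rot: [0.001, 0.849, 0.529, -0.004]
contact_force: [-8.9, -16.7, 6.5]
width: 0.0297
gripper_force: 9.3
```

step_arm --increments '[{"dp": [-0.011,-0.022,0],"yaw": 0,"grip": 0.35},{"dp": [-0.022,-0.045,0],"yaw": 0,"grip": 0.35},{"dp": [-0.045,-0.09,0],"yaw": 0,"grip": 0.35},{"dp": [-0.045,-0.09,0],"yaw": 0,"grip": 0.35},{"dp": [0,0,0.25],"yaw": 0,"grip": 0.35}]'

```text
clock: 20.6
position: [0.5395, -0.0706, 0.0875]
ee_rot: [-0.003, 0.85, 0.526, -0.003]
contact_force: [0.4, -0.3, -0.2]
width: 0.0301
gripper_force: 0.0
```

step_arm --increments '[{"dp": [0,0,0.25],"yaw": 0,"grip": 0.35},{"dp": [0,0,0.25],"yaw": 0,"grip": 0.35},{"dp": [0,0,0.1],"yaw": 0,"grip": 0.35},{"dp": [0,0,0],"yaw": 0,"grip": 0.35}]'

```text
clock: 21.1
position: [0.5441, -0.0705, 0.2121]
ee_rot: [0.002, 0.85, 0.527, 0.002]
contact_force: [-0.1, 0.2, -0.5]
width: 0.03
gripper_force: 0.0
```

Run:
```python
from h import *
import json
st()
c=cams.get_calibration('wrist');img=cams.get_image('wrist');cv2.imwrite('pics/w4.png',img)
c['extrinsics']=np.array(c['extrinsics']).tolist();json.dump(c,open('w4.json','w'))
l=cv2.createLineSegmentDetector().detect(cv2.imread('pics/w4.png',0))[0][:,0]
for a in l:
    if np.linalg.norm(a[:2]-a[2:])>40:
        A,B=[(unp(p,.03,c)-O)@R for p in(a[:2],a[2:])]
        if max(abs(A[0]),abs(B[0]))<.3 and A[1]>-.32: print(a.round(),A,B,np.degrees(np.arctan2(*(B-A))).round(2))
```

```text
jig tcp [-0.0461 -0.1789] z 0.21205008026982616 tool yaw -116.40564858264659 Fjig [-0.1569  0.1848] -0.5386975893031156 M [-0.025  -0.0098 -0.0122] 21.1
[242. 254. 242. 309.] [-0.0767 -0.2408] [-0.0785 -0.2962] -178.16
[348. 263. 362.   1.] [ 0.0182 -0.2497] [ 0.0181 -0.0371] -0.03
[421. 298. 559. 385.] [ 0.0885 -0.2858] [ 0.2487 -0.3918] 123.5
[  7.  50.  46. 272.] [-0.257  -0.0691] [-0.2572 -0.2589] -179.92
[ 0.  1.  7. 50.] [-0.256 -0.033] [-0.2566 -0.0685] -179.0
[236. 110. 324. 110.] [-0.0781 -0.117 ] [-0.0075 -0.1171] 90.12
[150. 193. 179. 286.] [-0.1532 -0.1844] [-0.1352 -0.2722] 168.43
[244. 291. 309. 291.] [-0.0754 -0.2772] [-0.0159 -0.2772] 89.96
[327. 104. 325. 164.] [-0.0059 -0.1127] [-0.0056 -0.1607] 179.65
[494. 211. 496. 281.] [ 0.1436 -0.2011] [ 0.1575 -0.2687] 168.45
[ 78. 290. 171. 291.] [-0.2296 -0.277 ] [-0.143  -0.2772] 90.13
[365.  16. 362.  87.] [ 0.0216 -0.0475] [ 0.0219 -0.0993] 179.61
[362.  88. 356. 197.] [ 0.0217 -0.1003] [ 0.0217 -0.1886] -179.97
[330.   1. 327.  92.] [-0.0056 -0.0374] [-0.0055 -0.1032] 179.98
[325.  92. 327.   1.] [-0.0077 -0.1032] [-0.0079 -0.0374] -0.14
[321. 194. 324. 117.] [-0.0081 -0.1863] [-0.0078 -0.1224] 0.31
[471.  83. 461.  41.] [ 0.1083 -0.0956] [ 0.0965 -0.0642] -20.7
[416. 108. 445. 183.] [ 0.0657 -0.1153] [ 0.0965 -0.1766] 153.37
```

View pics/w4.png

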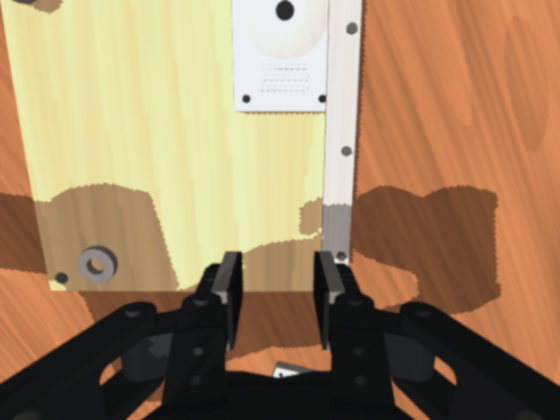

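The cover sits in the corner. Its outer end, row 110 from (236,110) to (324,110), is 0.1° from square. Its side is still 80 mm from the fence plane, and the arm is clear. The bearing at (98,264) has not moved.

```bash
python3 -c "
from h import *
print(ticket.sign_off())"
```

```text
the job is handed in; nothing more can be done
None
```

I handed the job in with the cover flush and square in the fence corner. I pressed it for over half a second against each fence, at about 16 N on the tool for the long one and 19 N for the short one, roughly 10–13 N at the fence after sliding friction. I saw nothing else move, and sign-off returned no verdict.

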